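# Seat the tray's tile and hold the sprung tray out at the peg

### The job

On the beige pull-out tray under the wardrobe ledge, first press both ends of the white ceramic tile down until it sits level and flush in its recess, with the tray still pushed in. Then take the tray by its upright handle and pull it out against its spring until its front edge is in line with the clothes peg clipped to the side rail, and finish while still holding it there by the handle, so that someone can get at the earrings; leave the other things where they are.

Things in the scene. Friction and masses are not known exactly. Their poses are not given: they have to be found in the camera images.
- tile_center (a point): centre (half-way up) of the white ceramic tile, 60 mm (x) x 90 mm (y) x 10 mm thick, lying loose in the recess of the tray's front deck with 2 mm play all round. Starts 5 to 8 mm proud at each end, often tilted, resting on two stiff push-fit catches. Axes as the tray's: x to its back (away from the handle), y to its left, z up
- catch_left (a joint): catch under the tile's left end, 37 mm from its middle along +y: m pushed down, starting at 0 to 0.003; 0.008 when fully down, where it stops dead and that end of the tile is flush. Gives way at about 5 N and stays where it is pushed, no spring back
- catch_right (a joint): the same under the tile's right end, 37 mm along -y
- tile_seat (a point): point on the tray where the tile's centre lies when it is flush: 29 mm above the work surface; the deck around the recess, and the top of the flush tile, are 34 mm above the work surface. Moves with the tray, same axes as the tray: it slides out along its -x
- handle_grip (a point): gripping point of the tray's handle: an upright beige plate 12 mm thick (x), 60 mm wide (y), standing on the front of the deck, 46 mm high from 34 to 80 mm above the work surface; this point is on its middle plane, 66 mm above the work surface and 58 mm in front of (-x of) the tile seat. Axes as the tray's; pulled to -x. The rules call the handle tray_c0
- tray_front (a point): front left corner of the tray's deck, 34 mm above the work surface, 7 mm in front of the handle's middle plane and 75 mm to its left; the front edge runs through it along y
- mark_peg: the orange clothes peg clipped to the rail on the tray's left, fixed, 12 mm wide (x) and 72 mm long, sticking out sideways to the left; origin at its jaws on its centre line, 20 mm above the work surface; x axis parallel to the tray's. The tray is at the mark when its front edge is on the peg's centre line (x of tray_front in this frame is 0)
- tray (a joint): how far the tray is pulled out, m: 0 fully in, stop at 0.12; a spring always draws it back in, about 4 N at the start and 9 N at 0.09. The peg calls for a pull of 0.05 to 0.095
- ledge: fixed mahogany ledge over the tray, 200 mm deep, 340 mm wide, 70 mm high; 22 mm high rails run 240 mm out in front beside the tray. Origin under the middle of its front edge; x to its back, y to its left. On it stand two bystanders, earring_stand (136 mm high) and incense_holder, 78 mm or more behind its front edge. The tile seat starts 60 mm and the handle 118 mm in front of it
- peg_a: bystander, leave alone: loose orange clothes peg lying on its side; origin under its middle
- peg_b: bystander, leave alone: second loose orange clothes peg lying on its side; origin under its middle
- coat_hook: bystander, leave alone: wooden block 50 x 90 x 14 mm with an upturned steel coat hook, 51 mm high in all; origin under its middle
- cream_jar: bystander, leave alone: small jar, 56 mm across, 50 mm high; origin under its middle
- matchbox: bystander, leave alone: matchbox 36 x 54 x 16 mm; origin under its middle
Things that resemble listed ones, but are neither listed nor needed, are in the scene too. Of the things like the part that bears tile_center, leave any that is orange; of the rest the larger one is meant.

How it is judged:
On the way, in this order (a step that is already met when the one before it is completed fails the run):
1. the tile sits level and flush in its recess while the tray is still in (z of tile_center in the frame of tile_seat between -0.003 and 0.0018 m and angle between the z axis of tile_center and the z axis of tile_seat, either way round below 0.03 rad and x of tile_center in the frame of tile_seat between -0.006 and 0.006 m and y of tile_center in the frame of tile_seat between -0.006 and 0.006 m and value of joint tray below 0.012 m), for 0.2 s.
2. the tray is pulled out to the peg by its handle (x of tray_front in the frame of mark_peg between -0.006 and 0.006 m and contact force between the fingers and tray_c0 above 2 N), for 0.3 s.
At the end, for the whole second after the job is handed in: Through the last second the fingers hold the handle (over 2 N), the tray stands still with its front edge within 6 mm of the peg's centre line (within the peg's width), and the tile is flush within 1.8 mm and level in its recess (within 0.03 rad of the deck) (all of step 2 and z of tile_center in the frame of tile_seat between -0.003 and 0.0018 m and angle between the z axis of tile_center and the z axis of tile_seat, either way round below 0.03 rad and x of tile_center in the frame of tile_seat between -0.006 and 0.006 m and y of tile_center in the frame of tile_seat between -0.006 and 0.006 m and velocity of joint tray between -0.01 and 0.01 m/s); the arm keeps its last pose, push and grip.
It fails at once if a bystander disturbed (moved over 30 mm) (distance of any of peg_a, peg_b, coat_hook, earring_stand, incense_holder, cream_jar, matchbox from where it was at the start of the episode above 0.03 m).
It also fails if it takes over 58 s, if anything falls off the work surface, if the arm or the gripper's body presses on something with over 40 N, if the wrist force passes 120 N, or if a joint passes its speed limit or range.

### The arm

A 6-joint arm with a two-finger parallel gripper is mounted at the origin on the work surface. World frame = base frame: x ahead of the robot, y to its left, z up, the work surface at z = 0. Lengths are in m, angles in rad, forces in N, time in s.
With the tool pointing down it reaches from about 0.25 to 0.775 m from the base axis. Payload 4 kg.
Tool frame: the origin (TCP) lies midway between the tips of the shut fingers; the grasp point (between the pads) lies 19 mm behind it; z points along the fingers, y is the direction in which the jaws open and shut (so a half turn about z gives the same grasp; the last joint's range is limited). The gripper opens to 94 mm and grips with 3 to 60 N. Pads are 16 mm wide; open, the fingers measure 119 mm over their backs; the gripper's body (75 mm by 177 mm) begins 78 mm behind the grasp point.
Start: joints at [1.205, 0.087, 1.371, -0, 1.684, -0.103], TCP at [0.143, 0.531, 0.167] pointing down, gripper open.
Joint ranges: [-3.1, 3.1], [-0.76, 2.03], [0.27, 2.55], [-1.08, 4.22], [0.17, 2.65], [-2.57, 2.57]. Speed limits (rad/s): [2.79, 2.79, 3.14, 3.14, 3.14, 3.14].

### API

Orientations are given as [roll, pitch, yaw] about the fixed x, y, z axes, in that order (R = Rz(yaw) Ry(pitch) Rx(roll)).
In Python, from bench import * gives the robot as it stands.
- The arm moves only by the tool move_arm, never from a script. Its argument "increments" is a list of rows, each an object with "turn": the turn, a rotation vector about the tool's x, y, z in rad, a list of three; "delta_pos": the shift along the tool's x, y, z in m, a list of three; "jaw": the closure, from -1 (fully open) to 1 (shut). A call has 1 to 5 rows; each row is the pose to reach, as a shift and turn from the pose measured when the call began, along the tool's axes at that moment; what a row does not reach only later rows make up. A row lasts 1/10 s, in which the tool goes at most 50 mm and 8.59 degrees, less where a joint would pass 70% of its speed; a pose out of reach is approached as far as the arm can. A call with a gripper value outside its range is refused whole. The fingers move at their own pace and stop on an object; the grip force is fixed at half the most. Time passes only in rows, so rows that repeat a pose let the fingers close. It gives the time, the measured TCP pose, the force and the opening at its end, in the units of the state.
- get_obs(): the state, without advancing time (a new reading comes with each control period).
- snapshot(name): name is "side" or "top" or "wrist"; returns the picture (384x512x3 uint8, red, green, blue); there is no depth.
- camera_params(name): a dict with "mtx" (3x3 intrinsics, pixels), "distortion" ([k1, k2, p1, p2, k3] as OpenCV has them; the pictures are not rectified), "rvec" (rotation vector, rad) and "tvec" (3), from world to camera coordinates, as OpenCV has them. Camera axes: x right, y down, z forward; pixel columns grow to the right and rows downward; lengths in m; the calibration is good to about 2 mm. A picture is of the moment at which its call begins: read the wrist's pose just before it. camera_params takes no time and is no camera call; for the wrist camera it gives the pose at the moment of the call.
- close_job(): hands the job in, once; it reports no verdict.
Trained networks look in the newest picture that a camera, given by its name, has taken for a name from the list of things; names that differ only in an ending like _2 or _b are one class to them, and where a whole thing is asked for, a point or a joint stands for the part that bears it (a point fixed in the world has none). Each returns a list of dicts, best first, with "p" (0 to 1); they miss things now and then, are a little off and sometimes report something else, mostly with a low value. They report only what shows in the picture. A call takes as long as a camera call. They do not tell look-alikes from the thing itself.
- regions_of(target, camera): "mask" (384x512 bool, what is visible of it) and "at" ([column, row] in pixels, amid what is visible of it).
The state is a dict: "time": time; "joint_positions": joint angles; "qvel": joint speeds; "joint_torque": joint torques, N m; "tool_pos": TCP position; "ee_rot": TCP orientation; "wrist_force": force on the tool from outside, world axes, zero at the start; "wrist_torque": the same for the moment, N m; "width": finger opening in m.
Only numpy, scipy, OpenCV 4.12 (cv2) and the standard library are available. Lean on these libraries where they do the work, as an engineer would, in place of code of your own. Each camera call takes 0.05 s, during which the arm holds its last target.

## Working session

There is one attempt and no reset: what is moved stays moved. The work goes in short steps, Python scripts to look and compute and a tool call to move; the robot and the scene stay as the last step left them, time stands still between calls to the robot, and variables do not carry over. Pictures are saved under pics/ and viewed, and the job is handed in when it is done.

Besides the shell and the picture viewer there is one more tool, called after "Call:" as name(argument=value, ...), one argument or row to a line, values as JSON. move_arm: Moves the arm, as the interface text tells. Its arguments: {"type":"object","properties":{"increments":{"type":"array","items":{"type":"object","properties":{"turn":{"type":"array","items":{"type":"number"}},"delta_pos":{"type":"array","items":{"type":"number"}},"jaw":{"type":"number"}}}}},"required":["increments"]}

```bash
mkdir -p pics; ls
python3 - <<'E'
from bench import *
import cv2
print(get_obs())
for n in ["top","side"]:
    im=snapshot(n); cv2.imwrite(f"pics/{n}0.png",im[...,::-1])
    print(n,camera_params(n))
    for t in ["tile_center","handle_grip","mark_peg"]:
        for r in regions_of(t,n)[:4]: print(t,r["p"],r["at"],r["mask"].sum())
E
```

```text
pics
{'time': 0.0, 'joint_positions': array([ 1.20486765e+00,  8.78901608e-02,  1.37220265e+00,  2.13766111e-05,
        1.68357684e+00, -1.03129097e-01]), 'qvel': array([-5.19067896e-04,  3.72021345e-04,  9.77485876e-05, -1.60347418e-03,
       -5.61708096e-04,  1.13777683e-03]), 'joint_torque': array([ 5.25100422e-04, -3.40179455e+01, -3.02434051e+01,  7.18781655e-02,
        3.29094124e-02, -1.51371523e-04]), 'tool_pos': array([0.14267577, 0.53054473, 0.16626586]), 'ee_rot': array([-3.13952887e+00, -2.34952620e-04,  2.87879522e+00]), 'wrist_force': array([ 0.48133307,  0.15797983, -0.37341855]), 'wrist_torque': array([-0.04054113, -0.01438978, -0.00757995]), 'width': 0.0936088126371991}
top {'mtx': array([[500.07538724,   0.        , 251.92445681],
       [  0.        , 500.07538724, 198.81043854],
       [  0.        ,   0.        ,   1.        ]]), 'distortion': array([0.03384292, 0.        , 0.        , 0.        , 0.        ]), 'rvec': array([ 2.14174865, -2.16741643,  0.07541233]), 'tvec': array([0.06671514, 0.53229832, 1.11145883])}
tile_center 0.93 [216.5, 269.0] 1033
tile_center 0.88 [286.1, 273.4] 563
tile_center 0.74 [296.3, 169.6] 1060
handle_grip 0.81 [293.7, 176.5] 2931
handle_grip 0.34 [300.6, 120.2] 14760
mark_peg 0.71 [227.6, 216.4] 171
mark_peg 0.65 [301.1, 121.5] 15249
side {'mtx': array([[351.38591582,   0.        , 254.68337389],
       [  0.        , 351.38591582, 191.02540528],
       [  0.        ,   0.        ,   1.        ]]), 'distortion': array([-0.08432127,  0.        ,  0.        ,  0.        ,  0.        ]), 'rvec': array([ 2.07867874, -0.63641694,  0.34317623]), 'tvec': array([-0.41230668,  0.26220115,  0.57809103])}
tile_center 0.85 [181.5, 220.4] 615
tile_center 0.8 [207.9, 263.9] 569
tile_center 0.76 [305.5, 218.4] 725
handle_grip 0.74 [307.3, 233.2] 2383
mark_peg 0.34 [307.6, 219.8] 694
```

View pics/top0.png

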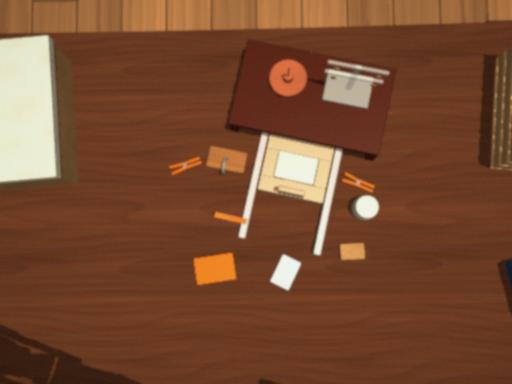

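View pics/side0.png

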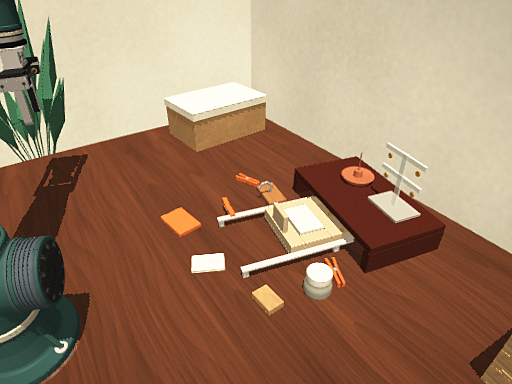

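```bash
cat > h.py <<'E'
from bench import *
import numpy as np, cv2
def ray(n,px,z,P=None):
    P=P or camera_params(n)
    px=np.array(px,float).reshape(-1,1,2)
    u=cv2.undistortPoints(px,P["mtx"],P["distortion"]).reshape(-1,2)
    R=cv2.Rodrigues(P["rvec"])[0]; c=-R.T@P["tvec"]
    d=np.c_[u,np.ones(len(u))]@R
    return c+d*((z-c[2])/d[:,2])[:,None]
def proj(n,X,P=None):
    P=P or camera_params(n)
    return cv2.projectPoints(np.array(X,float).reshape(-1,1,3),P["rvec"],P["tvec"],P["mtx"],P["distortion"])[0].reshape(-1,2)
E
python3 - <<'E'
from h import *
im=snapshot("top")
cv2.imwrite("pics/topz.png",cv2.resize(im[120:270,190:390,::-1],(800,600),interpolation=cv2.INTER_CUBIC))
for t in ["tile_center","mark_peg"]:
    for r in regions_of(t,"top"):
        c,s,a=cv2.minAreaRect(np.argwhere(r["mask"])[:,::-1].astype(np.float32))
        b=cv2.boxPoints((c,s,a))
        z=.04 if t[0]=="t" else .025
        print(t,r["p"],r["at"],c,s,a, ray("top",[c],z)); print(ray("top",b,z)[:,:2].round(4).tolist())
E
```

```text
tile_center 0.95 [295.9, 168.5] (295.2073059082031, 167.36585998535156) (39.950218200683594, 27.1689395904541) 12.094757080078125 [[ 0.60197935 -0.03866443  0.04      ]]
[[0.582, 0.0122], [0.6427, -0.0016], [0.622, -0.0895], [0.5616, -0.0754]]
tile_center 0.75 [215.8, 266.6] (214.1199951171875, 267.8399963378906) (26.587217330932617, 39.59798049926758) 81.8698959350586 [[0.37848753 0.1458034  0.04      ]]
[[0.4019, 0.1939], [0.4134, 0.1061], [0.3553, 0.0981], [0.3438, 0.1853]]
tile_center 0.67 [284.0, 272.7] (285.2113342285156, 271.64947509765625) (19.799251556396484, 29.241971969604492) 23.96249008178711 [[ 0.3686808 -0.0120884  0.04     ]]
[[0.3485, 0.0214], [0.407, -0.0059], [0.3889, -0.0456], [0.3307, -0.0183]]
mark_peg 0.64 [228.1, 218.0] (230.0166473388672, 217.42010498046875) (31.205001831054688, 5.3028106689453125) 11.768289566040039 [[0.49140938 0.11084296 0.025     ]]
[[0.4932, 0.147], [0.505, 0.1445], [0.4896, 0.0748], [0.4778, 0.0774]]
mark_peg 0.34 [296.6, 170.1] (295.076904296875, 167.11537170410156) (39.41933822631836, 26.08344268798828) 11.309932708740234 [[ 0.60502873 -0.03923679  0.025     ]]
[[0.5851, 0.0112], [0.6444, -0.0015], [0.6249, -0.0896], [0.566, -0.0767]]
```

View pics/topz.png

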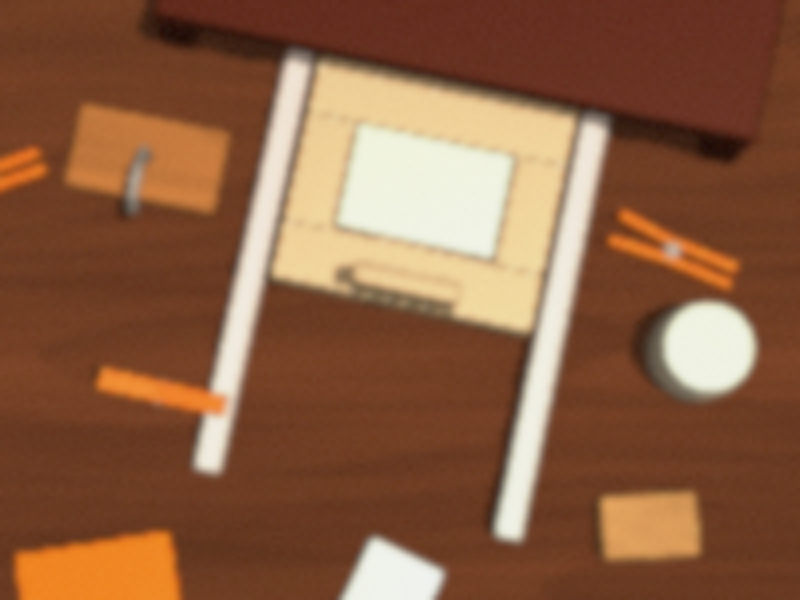

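Run:
```python
from h import *
f=lambda L,z:ray("top",[(190+u/4-.375,120+v/4-.375) for u,v in L],z)[:,:2]
def yx(a,b): d=b-a; return np.arctan2(d[1],d[0])
r=f([(222,473),(312,60)],.022);print("railL inner",r,yx(*r))
r=f([(494,540),(582,117)],.022);print("railR inner",r,yx(*r))
r=f([(530,332),(272,277)],.034);print("front",r,yx(*r)-np.pi/2)
r=f([(226,405),(98,377)],.022);print("peg",r,yx(*r)-np.pi/2)
r=f([(358,123),(516,155),(494,260),(334,226)],.040);print("tile",r, r.mean(0),yx(r[3],r[0]),yx(r[2],r[1]),yx(r[1],r[0])-np.pi/2,yx(r[2],r[3])-np.pi/2)
r=f([(745,152),(150,12)],.07);print("ledge",r,yx(*r)-np.pi/2)
```

```text
railL inner [[0.44462758 0.07693355]
 [0.68263326 0.02261959]] -0.2243623911991738
railR inner [[ 0.40534684 -0.0761522 ]
 [ 0.64643543 -0.1319604 ]] -0.22747756018106283
front [[ 0.52166264 -0.09795398]
 [ 0.55493334  0.04700414]] -0.22561191288295457
peg [[0.48325684 0.07430737]
 [0.50018172 0.14744878]] -0.22739702871895107
tile [[ 0.64158054 -0.00295689]
 [ 0.62168924 -0.09184092]
 [ 0.56205579 -0.07813516]
 [ 0.58274     0.01150707]] [ 0.60201639 -0.04035648] -0.24103723050395762 -0.22591010520891822 -0.22016178282410648 -0.22677282719541791
ledge [[ 0.61575316 -0.21340242]
 [ 0.70027808  0.11264239]] -0.2536591018308747
```

```bash
cat >> h.py <<'E'
from scipy.spatial.transform import Rotation as Ro
def delta(p,yaw):
    o=get_obs(); R=Ro.from_euler("xyz",o["ee_rot"])
    T=Ro.from_euler("xyz",[np.pi,0,yaw])
    print("t",o["time"],"pos",o["tool_pos"].round(4),"rot",o["ee_rot"].round(4),"F",o["wrist_force"].round(2),"w",round(o["width"],4))
    print("dpos",R.inv().apply(np.array(p)-o["tool_pos"]).round(4),"turn",(R.inv()*T).as_rotvec().round(4))
E
python3 -c "
from h import *
delta((.602,-.04,.19),1.345)"
```

```text
t 0.55 pos [0.1429 0.5311 0.1674] rot [ 3.1415 -0.      2.8788] F [ 0.05  0.42 -1.3 ] w 0.0939
dpos [-0.5917 -0.4322 -0.0226] turn [ 1.0000e-04 -1.0000e-04  1.5338e+00]
```

Call:
move_arm(
  increments=[
    {"delta_pos": [-0.037,-0.027,-0.005],"turn": [0,0,0.11],"jaw": 1},
    {"delta_pos": [-0.074,-0.054,-0.01],"turn": [0,0,0.22],"jaw": 1},
    {"delta_pos": [-0.111,-0.081,-0.015],"turn": [0,0,0.33],"jaw": 1},
    {"delta_pos": [-0.148,-0.108,-0.02],"turn": [0,0,0.44],"jaw": 1},
    {"delta_pos": [-0.185,-0.135,-0.022],"turn": [0,0,0.55],"jaw": 1},
  ],
)

```text
time: 1.05
tool_pos: [0.2875, 0.3515, 0.1902]
ee_rot: [3.14, 0.0, 2.325]
wrist_force: [1.0, -0.3, -0.4]
width: 0.0577
```

```bash
python3 -c "
from h import *
delta((.602,-.04,.19),1.345)"
```

```text
t 1.05 pos [0.2875 0.3515 0.1902] rot [3.1397e+00 1.0000e-04 2.3248e+00] F [ 0.97 -0.32 -0.42] w 0.0577
dpos [-5.007e-01 -3.870e-02  2.000e-04] turn [ 1.800e-03 -9.000e-04  9.798e-01]
```

Call:
move_arm(
  increments=[
    {"delta_pos": [-0.048,-0.004,0],"turn": [0,0,0.12],"jaw": 1},
    {"delta_pos": [-0.096,-0.008,0],"turn": [0,0,0.24],"jaw": 1},
    {"delta_pos": [-0.144,-0.012,0],"turn": [0,0,0.36],"jaw": 1},
    {"delta_pos": [-0.192,-0.015,0],"turn": [0,0,0.48],"jaw": 1},
    {"delta_pos": [-0.24,-0.018,0],"turn": [0,0,0.6],"jaw": 1},
  ],
)

```text
time: 1.55
tool_pos: [0.4396, 0.1625, 0.1906]
ee_rot: [3.139, -0.001, 1.72]
wrist_force: [1.6, 0.3, -0.2]
width: 0.0176
```

```bash
python3 -c "
from h import *
delta((.602,-.04,.19),1.345)"
```

```text
t 1.55 pos [0.4396 0.1625 0.1906] rot [ 3.1388e+00 -1.4000e-03  1.7198e+00] F [ 1.63  0.3  -0.18] w 0.0176
dpos [-0.2244  0.1305  0.0007] turn [ 0.0025 -0.0019  0.3748]
```

Call:
move_arm(
  increments=[
    {"delta_pos": [-0.042,0.024,0],"turn": [0,0,0.08],"jaw": 1},
    {"delta_pos": [-0.084,0.048,0],"turn": [0,0,0.16],"jaw": 1},
    {"delta_pos": [-0.126,0.072,0],"turn": [0,0,0.24],"jaw": 1},
    {"delta_pos": [-0.168,0.096,0],"turn": [0,0,0.32],"jaw": 1},
    {"delta_pos": [-0.2,0.115,0],"turn": [0,0,0.375],"jaw": 1},
  ],
)

```text
time: 2.05
tool_pos: [0.5843, -0.0209, 0.1904]
ee_rot: [3.139, -0.002, 1.34]
wrist_force: [0.1, 1.4, 0.3]
width: 0.0002
```

Run:
```python
from h import *
delta((.6103,-.0034,.06),1.345)
P=camera_params("wrist"); im=snapshot("wrist"); cv2.imwrite("pics/w1.png",im[...,::-1])
print(P)
for t in ["tile_center","handle_grip","mark_peg"]:
    for r in regions_of(t,"wrist")[:3]: print(t,r["p"],r["at"],r["mask"].sum())
```

```text
t 2.05 pos [ 0.5843 -0.0209  0.1904] rot [ 3.1393e+00 -2.0000e-03  1.3402e+00] F [0.06 1.39 0.25] w 0.0002
dpos [0.0227 0.021  0.1305] turn [ 0.0023 -0.002  -0.0048]
{'mtx': array([[290.4897364 ,   0.        , 254.16289463],
       [  0.        , 290.4897364 , 186.95146414],
       [  0.        ,   0.        ,   1.        ]]), 'distortion': array([-0.03281611,  0.        ,  0.        ,  0.        ,  0.        ]), 'rvec': array([-2.88548739,  0.33396195,  0.03632739]), 'tvec': array([-0.57282679,  0.08023826,  0.4379146 ])}
tile_center 0.95 [105.9, 195.9] 1365
tile_center 0.86 [75.3, 80.3] 3285
tile_center 0.58 [272.8, 179.4] 2994
handle_grip 0.71 [297.4, 169.8] 7007
mark_peg 0.7 [158.6, 83.5] 795
```

View pics/w1.png

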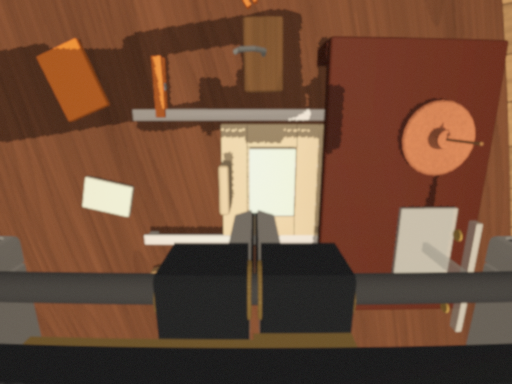

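Run:
```python
from h import *
im=cv2.imread("pics/w1.png")
cv2.imwrite("pics/w1z.png",cv2.resize(im[40:250,130:340],(630,630)[:2] and (600,600),interpolation=cv2.INTER_CUBIC))
snapshot("wrist");P=camera_params("wrist")
ex=np.array([np.cos(.226),-np.sin(.226)]);ey=np.array([-ex[1],ex[0]])
for t,z in [("tile_center",.04),("mark_peg",.025)]:
    for r in regions_of(t,"wrist")[:3]:
        c,s,a=cv2.minAreaRect(np.argwhere(r["mask"])[:,::-1].astype(np.float32))
        b=ray("wrist",cv2.boxPoints((c,s,a)),z,P)[:,:2]
        m=b.mean(0); print(t,r["p"],c,s,a,m,"s,l",m@ex,m@ey); print(np.c_[b@ex,b@ey].round(4).tolist())
```

```text
tile_center 0.9 (108.75199127197266, 196.63926696777344) (49.346195220947266, 31.79278564453125) 10.491477012634277 [ 0.38600689 -0.00795913] s,l 0.3779744194455748 0.07874009443437811
[[0.3391, 0.0635], [0.3529, 0.1063], [0.416, 0.0942], [0.4039, 0.051]]
tile_center 0.7 (75.0, 81.0) (75.13188171386719, 45.615779876708984) 63.43495178222656 [0.3937157  0.13939569] s,l 0.352467775189584 0.22407515777445214
[[0.31, 0.2525], [0.3632, 0.2743], [0.3958, 0.1969], [0.341, 0.1726]]
tile_center 0.65 (274.0, 182.5) (67.0, 46.0) 90.0 [ 0.60318967 -0.03905641] s,l 0.5966026668224915 0.09710014458287812
[[0.5667, 0.1418], [0.625, 0.1418], [0.6281, 0.0524], [0.5666, 0.0524]]
mark_peg 0.95 (161.72000122070312, 87.45999908447266) (61.349849700927734, 12.480754852294922) 86.8201675415039 [0.49108875 0.10981106] s,l 0.45399403987769416 0.2170623051275237
[[0.4465, 0.2538], [0.4621, 0.2544], [0.4618, 0.1804], [0.4456, 0.1796]]
```

View pics/w1z.png

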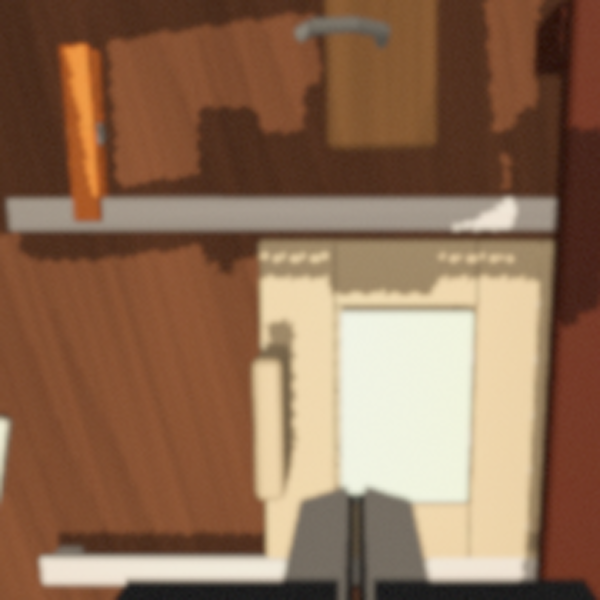

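Call:
move_arm(
  increments=[
    {"delta_pos": [0.022,0.0215,0.03],"turn": [0.002,-0.002,-0.005],"jaw": 1},
    {"delta_pos": [0.022,0.0215,0.07],"turn": [0.002,-0.002,-0.005],"jaw": 1},
    {"delta_pos": [0.022,0.0215,0.11],"turn": [0.002,-0.002,-0.005],"jaw": 1},
    {"delta_pos": [0.022,0.0215,0.135],"turn": [0.002,-0.002,-0.005],"jaw": 1},
    {"delta_pos": [0.022,0.0215,0.14],"turn": [0.002,-0.002,-0.005],"jaw": 1},
  ],
)

```text
time: 2.9
tool_pos: [0.6052, 0.0018, 0.0473]
ee_rot: [-3.134, 0.0, 1.354]
wrist_force: [0.1, 0.3, -0.3]
width: 0.0003
```

Run:
```python
from h import *
delta((.6107,-.0041,.032),1.345)
im=snapshot("wrist"); cv2.imwrite("pics/w2.png",im[...,::-1])
```

```text
t 2.9 pos [0.6052 0.0018 0.0473] rot [-3.1345e+00  1.0000e-04  1.3540e+00] F [ 0.08  0.28 -0.27] w 0.0003
dpos [-0.0046  0.0068  0.0153] turn [-0.0071  0.0001  0.009 ]
```

View pics/w2.png

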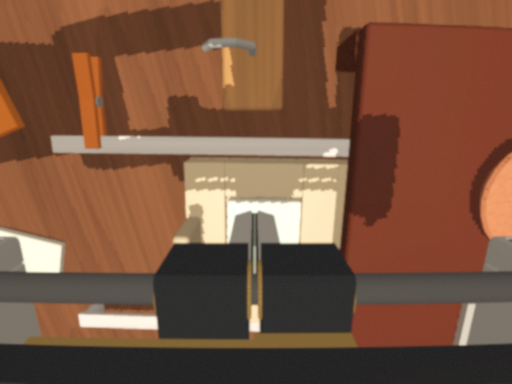

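Call:
move_arm(
  increments=[
    {"delta_pos": [-0.004,0.006,0.001],"turn": [-0.007,0,0.009],"jaw": 1},
    {"delta_pos": [-0.004,0.006,0.005],"turn": [-0.007,0,0.009],"jaw": 1},
    {"delta_pos": [-0.004,0.006,0.009],"turn": [-0.007,0,0.009],"jaw": 1},
    {"delta_pos": [-0.004,0.006,0.013],"turn": [-0.007,0,0.009],"jaw": 1},
    {"delta_pos": [-0.004,0.006,0.015],"turn": [-0.007,0,0.009],"jaw": 1},
  ],
)

```text
time: 3.45
tool_pos: [0.6114, -0.0037, 0.0338]
ee_rot: [3.139, -0.0, 1.345]
wrist_force: [0.0, -0.2, -1.3]
width: 0.0002
```

Run:
```python
from h import *
delta((.6107,-.0041,.032),1.345)
```

```text
t 3.45 pos [ 0.6114 -0.0037  0.0338] rot [ 3.1388e+00 -3.0000e-04  1.3445e+00] F [ 0.03 -0.15 -1.3 ] w 0.0002
dpos [-0.0005 -0.0006  0.0018] turn [ 0.0028 -0.0003 -0.0005]
```

Call:
move_arm(
  increments=[
    {"delta_pos": [0,0,0.002],"jaw": 1},
    {"delta_pos": [0,0,0.003],"jaw": 1},
    {"delta_pos": [0,0,0.003],"jaw": 1},
  ],
)

```text
validation failed for argument at $.in...
```

Run:
```python
from h import *
delta((.6107,-.0041,.032),1.345)
im=snapshot("wrist"); cv2.imwrite("pics/w3.png",cv2.resize(im[140:270,150:370,::-1],(800,473)))
im=snapshot("side"); cv2.imwrite("pics/s3.png",cv2.resize(im[160:290,220:400,::-1],(800,578)))
```

```text
t 3.45 pos [ 0.6114 -0.0037  0.0338] rot [ 3.1388e+00 -3.0000e-04  1.3445e+00] F [ 0.03 -0.15 -1.3 ] w 0.0002
dpos [-0.0005 -0.0006  0.0018] turn [ 0.0028 -0.0003 -0.0005]
```

View pics/w3.png

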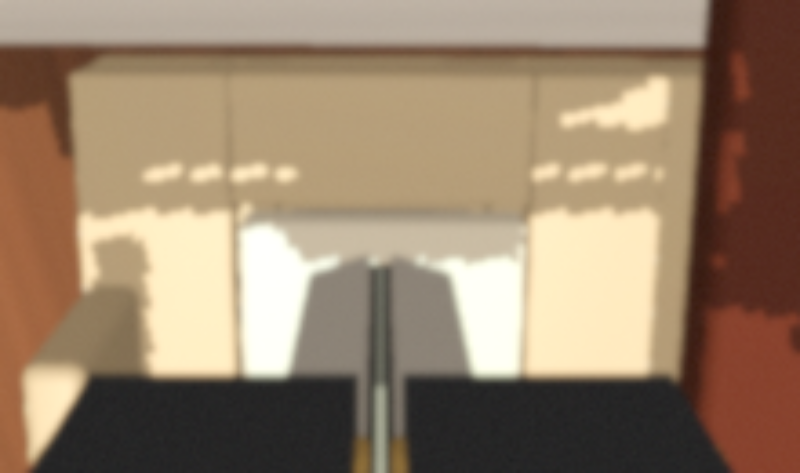

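View pics/s3.png

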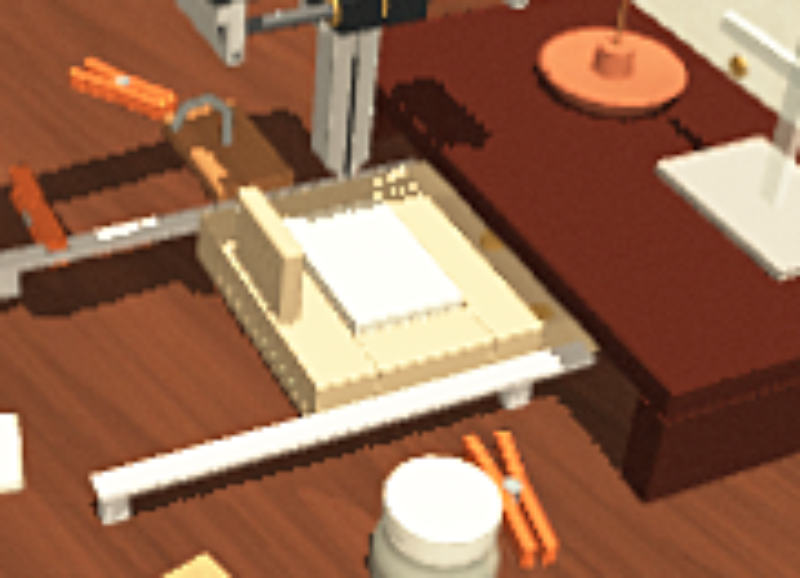

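Run:
```python
from h import *
o=get_obs();print(o["time"],o["tool_pos"],o["wrist_force"])
p=proj("side",[o["tool_pos"],(.6026,-.0392,.034)]);print(p,(p-[220,160])*[800/180,578/130])
P=camera_params("wrist");print(proj("wrist",[o["tool_pos"]],P))
im=snapshot("side"); cv2.imwrite("pics/s4.png",cv2.resize(im[130:290,220:400,::-1],(675,600)))
```

```text
3.55 [ 0.61112517 -0.00368947  0.03353718] [-0.42444277  0.01808879 -0.84263393]
[[294.68014263 210.85595393]
 [301.58974695 219.48709338]] [[331.91174504 226.11339516]
 [362.62109757 264.48876901]]
[[255.8035182  206.06459836]]
```

View pics/s4.png

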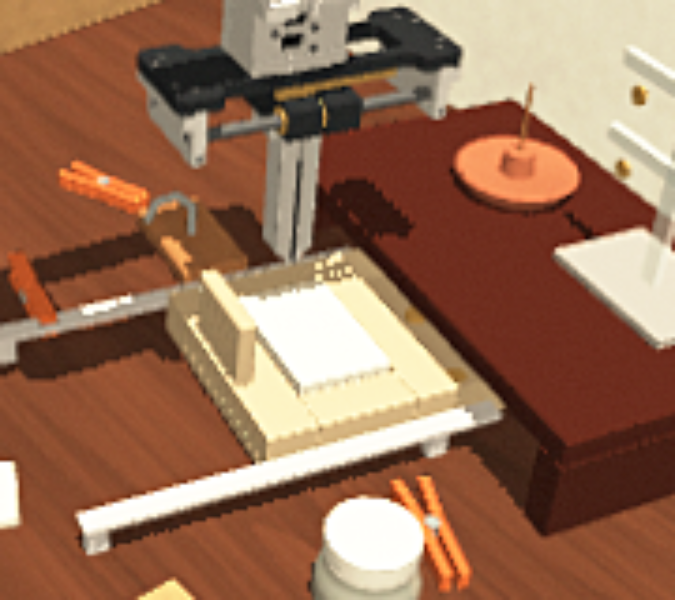

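```bash
python3 - <<'E'
from h import *
print(proj("side",[(.1427,.5305,.1663),(.1427,.5305,.2)]))
c=np.array([297.6,199.2])
for z in (.034,.045,.055,.065): print(z,ray("side",[c],z))
# reference known points: ledge corners etc
for t in ["tile_center","mark_peg","ledge","cream_jar","matchbox","coat_hook"]:
  snapshot("side");snapshot("top")
  for n in ("side","top"):
    for r in regions_of(t,n)[:3]: print(t,n,r["p"],r["at"],ray(n,[r["at"]],{"tile_center":.04,"mark_peg":.025,"ledge":.07,"cream_jar":.03,"matchbox":.012,"coat_hook":.014}[t])[0].round(3))
print(get_obs()["time"])
E
python3 - <<'E'
import cv2
im=cv2.imread("pics/side0.png");cv2.imwrite("pics/side0z.png",cv2.resize(im[0:160,0:120],(450,600)))
E
```

```text
[[ 37.39235339 131.23581908]
 [ 33.5216075  119.64329363]]
0.034 [[0.64814424 0.02978226 0.034     ]]
0.045 [[0.6373006  0.01796319 0.045     ]]
0.055 [[0.62744275 0.00721859 0.055     ]]
0.065 [[ 0.6175849  -0.00352601  0.065     ]]
tile_center side 0.91 [207.0, 259.5] [ 0.357 -0.038  0.04 ]
tile_center side 0.88 [181.0, 221.5] [0.365 0.103 0.04 ]
tile_center side 0.66 [307.6, 220.0] [ 0.607 -0.054  0.04 ]
tile_center top 0.96 [215.5, 267.1] [0.38  0.143 0.04 ]
tile_center top 0.88 [300.4, 172.3] [ 0.591 -0.05   0.04 ]
mark_peg side 0.53 [229.5, 208.9] [0.491 0.101 0.025]
mark_peg top 0.65 [223.9, 214.5] [0.498 0.125 0.025]
ledge side 0.72 [346.1, 221.5] [ 0.645 -0.132  0.07 ]
ledge top 0.96 [327.2, 107.0] [ 0.731 -0.11   0.07 ]
cream_jar side 0.84 [319.6, 281.1] [ 0.511 -0.2    0.03 ]
cream_jar side 0.18 [307.5, 220.0] [ 0.616 -0.045  0.03 ]
cream_jar top 0.56 [366.6, 205.0] [ 0.515 -0.198  0.03 ]
matchbox side 0.63 [264.8, 298.1] [ 0.41  -0.163  0.012]
matchbox top 0.56 [351.1, 250.3] [ 0.414 -0.163  0.012]
coat_hook top 0.82 [225.3, 158.7] [0.629 0.122 0.014]
4.8
```

View pics/side0z.png

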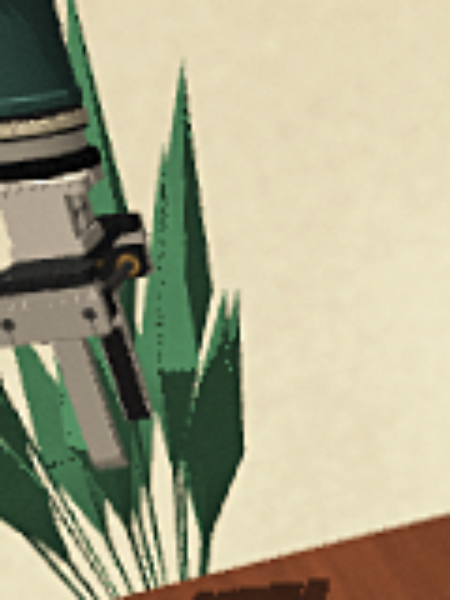

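Run:
```python
from h import *
o=get_obs();P=camera_params("wrist");R=Ro.from_euler("xyz",o["ee_rot"]).as_matrix()
for d in (0,.01,.02,.03,.04,.05): print(d,proj("wrist",[o["tool_pos"]-d*R[:,2]+s*.008*R[:,0] for s in(-1,0,1)],P).round(1).tolist())
for d in (0,.03): print(proj("side",[o["tool_pos"]-d*R[:,2]+s*.0125*R[:,1] for s in(-1,0,1)]).round(1).tolist())
im=snapshot("wrist"); cv2.imwrite("pics/w4.png",cv2.resize(im[190:290,190:320,::-1],(780,600)))
print(o["tool_pos"],o["wrist_force"])
```

```text
0 [[255.7, 215.7], [255.7, 206.1], [255.7, 196.2]]
0.01 [[255.8, 220.1], [255.8, 210.1], [255.8, 199.8]]
0.02 [[255.9, 224.9], [255.9, 214.5], [255.9, 203.8]]
0.03 [[255.9, 230.2], [256.0, 219.3], [256.0, 208.1]]
0.04 [[256.0, 236.0], [256.1, 224.6], [256.1, 212.9]]
0.05 [[256.2, 242.5], [256.2, 230.5], [256.2, 218.2]]
[[290.1, 211.8], [294.8, 210.7], [299.4, 209.6]]
[[290.8, 201.6], [295.5, 200.5], [300.3, 199.4]]
[ 0.61133946 -0.00366287  0.0338646 ] [ 0.19843927 -0.75366704  0.02977782]
```

View pics/w4.png

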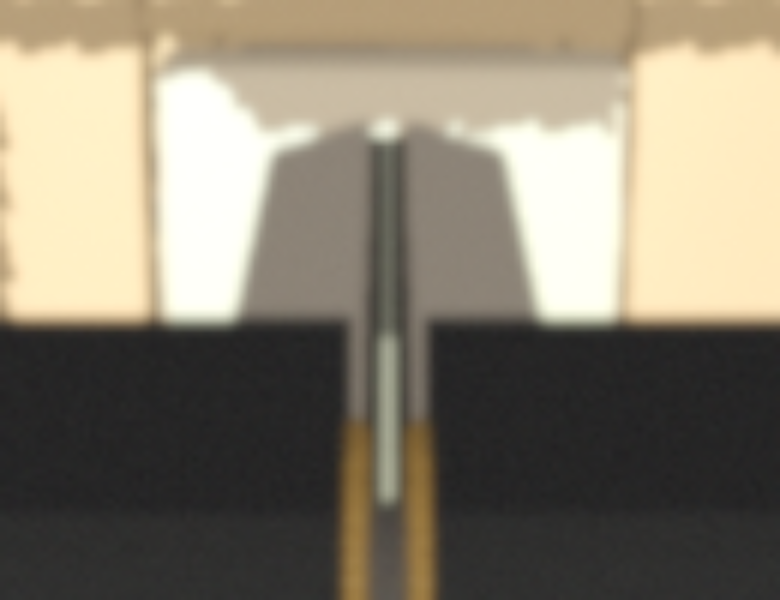

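Call:
move_arm(
  increments=[
    {"delta_pos": [0,0,0.01],"turn": [0,0,0],"jaw": 1},
    {"delta_pos": [0,0,0.018],"turn": [0,0,0],"jaw": 1},
    {"delta_pos": [0,0,0.02],"turn": [0,0,0],"jaw": 1},
    {"delta_pos": [0,0,0.022],"turn": [0,0,0],"jaw": 1},
  ],
)

```text
time: 5.25
tool_pos: [0.6109, -0.0037, 0.0109]
ee_rot: [3.14, -0.0, 1.345]
wrist_force: [0.1, -0.1, 0.2]
width: 0.0002
```

Run:
```python
from h import *
delta((.6107,-.0041,.032),1.345)
im=snapshot("side"); cv2.imwrite("pics/s5.png",cv2.resize(im[130:290,220:400,::-1],(675,600)))
```

```text
t 5.25 pos [ 0.6109 -0.0037  0.0109] rot [ 3.1405 -0.      1.3446] F [ 0.06 -0.05  0.21] w 0.0002
dpos [-0.0005 -0.     -0.0211] turn [ 0.0011 -0.     -0.0004]
```

View pics/s5.png

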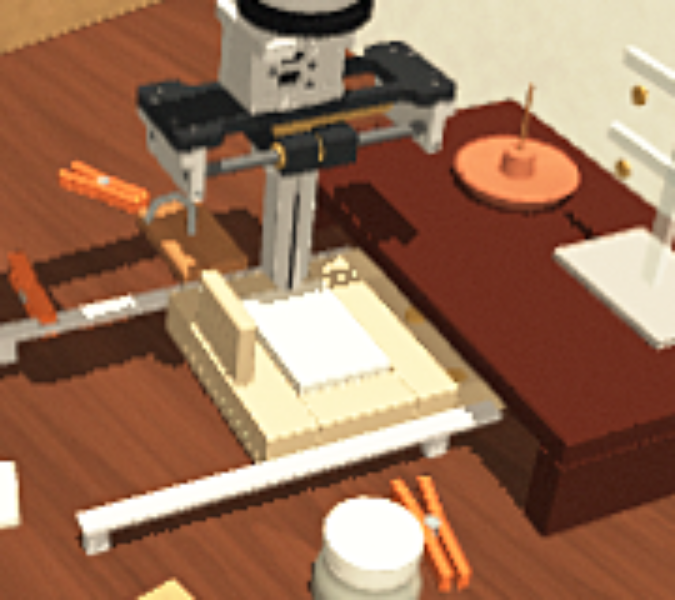

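Call:
move_arm(
  increments=[
    {"delta_pos": [0,0,0.002],"turn": [0,0,0],"jaw": 1},
    {"delta_pos": [0,0,0.004],"turn": [0,0,0],"jaw": 1},
    {"delta_pos": [0,0,0.006],"turn": [0,0,0],"jaw": 1},
    {"delta_pos": [0,0,0.006],"turn": [0,0,0],"jaw": 1},
  ],
)

```text
time: 5.7
tool_pos: [0.6107, -0.0036, 0.0046]
ee_rot: [3.141, 0.0, 1.345]
wrist_force: [-0.3, -0.0, 0.1]
width: 0.0003
```

Call:
move_arm(
  increments=[
    {"delta_pos": [0,0,0.001],"turn": [0,0,0],"jaw": 1},
    {"delta_pos": [0,0,0.002],"turn": [0,0,0],"jaw": 1},
    {"delta_pos": [0,0,0.003],"turn": [0,0,0],"jaw": 1},
  ],
)

```text
time: 6.0
tool_pos: [0.6109, -0.0036, 0.0023]
ee_rot: [3.14, -0.0, 1.345]
wrist_force: [-1.4, 0.8, 3.6]
width: 0.0004
```

Run:
```python
from h import *
delta((.6107,-.0041,.032),1.345)
im=snapshot("side"); cv2.imwrite("pics/s6.png",cv2.resize(im[180:260,260:360,::-1],(750,600)))
im=snapshot("wrist"); cv2.imwrite("pics/w6.png",cv2.resize(im[130:290,150:350,::-1],(750,600)))
```

```text
t 6.0 pos [ 0.6109 -0.0036  0.0023] rot [ 3.1403e+00 -1.0000e-04  1.3447e+00] F [-1.41  0.78  3.55] w 0.0004
dpos [-0.0006 -0.0001 -0.0297] turn [ 0.0013 -0.0001 -0.0003]
```

View pics/s6.png

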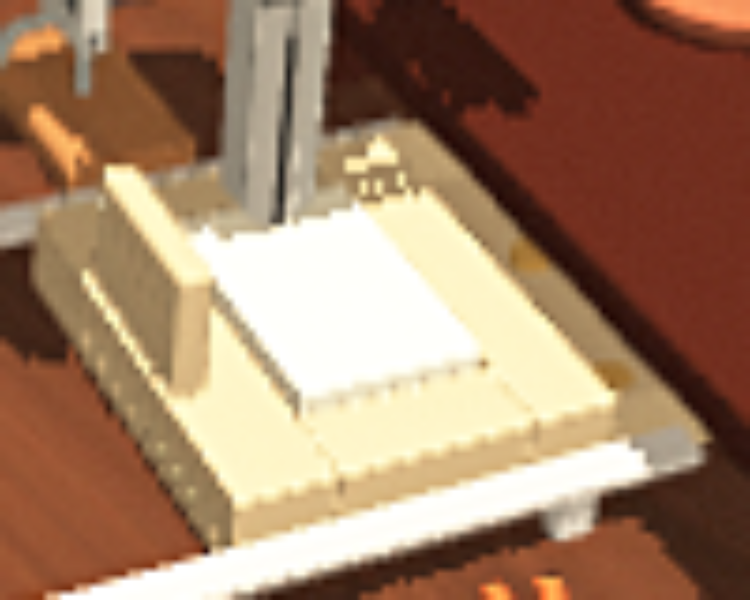

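View pics/w6.png

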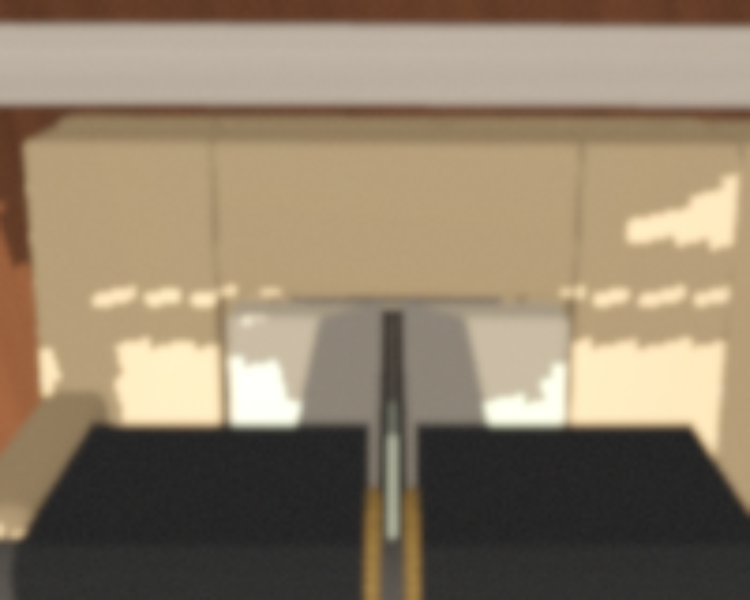

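Call:
move_arm(
  increments=[
    {"delta_pos": [0,0,0.002],"turn": [0,0,0],"jaw": 1},
    {"delta_pos": [0,0,0.003],"turn": [0,0,0],"jaw": 1},
    {"delta_pos": [0,0,0.004],"turn": [0,0,0],"jaw": 1},
  ],
)

```text
time: 6.4
tool_pos: [0.6111, -0.0031, -0.0015]
ee_rot: [3.14, -0.001, 1.345]
wrist_force: [-1.9, 1.8, 3.9]
width: 0.0006
```

Call:
move_arm(
  increments=[
    {"delta_pos": [-0.001,0,0.001],"turn": [0,0,0],"jaw": 1},
    {"delta_pos": [-0.001,0,0.002],"turn": [0,0,0],"jaw": 1},
    {"delta_pos": [-0.001,0,0.003],"turn": [0,0,0],"jaw": 1},
  ],
)

```text
time: 6.7
tool_pos: [0.6113, -0.003, -0.0033]
ee_rot: [3.139, -0.003, 1.345]
wrist_force: [-2.9, 4.8, 11.7]
width: 0.0006
```

Call:
move_arm(
  increments=[
    {"delta_pos": [-0.001,0,0.002],"turn": [0,0,0],"jaw": 1},
    {"delta_pos": [-0.001,0,0.002],"turn": [0,0,0],"jaw": 1},
  ],
)

```text
time: 6.9
tool_pos: [0.6115, -0.003, -0.0033]
ee_rot: [3.138, -0.005, 1.345]
wrist_force: [-4.5, 3.7, 10.7]
width: 0.0006
```

Call:
move_arm(
  increments=[
    {"delta_pos": [-0.001,0,-0.015],"turn": [0.003,0.005,0],"jaw": 1},
    {"delta_pos": [-0.025,0,-0.02],"turn": [0.003,0.005,0],"jaw": 1},
    {"delta_pos": [-0.05,0,-0.02],"turn": [0.003,0.005,0],"jaw": 1},
    {"delta_pos": [-0.073,0,-0.018],"turn": [0.003,0.005,0],"jaw": 1},
    {"delta_pos": [-0.073,0,-0.014],"turn": [0.003,0.005,0],"jaw": 1},
  ],
)

```text
time: 7.4
tool_pos: [0.5945, -0.0773, 0.0095]
ee_rot: [3.141, -0.008, 1.342]
wrist_force: [-0.0, -0.3, -0.4]
width: 0.0007
```

Run:
```python
from h import *
delta((.5945,-.0743,-.003),1.345)
im=snapshot("side"); cv2.imwrite("pics/s7.png",cv2.resize(im[170:260,250:370,::-1],(800,600)))
```

```text
t 7.4 pos [ 0.5945 -0.0773  0.0095] rot [ 3.1414 -0.0078  1.342 ] F [-0.   -0.26 -0.42] w 0.0007
dpos [ 0.0028 -0.0007  0.0125] turn [ 0.0002 -0.0078 -0.003 ]
```

View pics/s7.png

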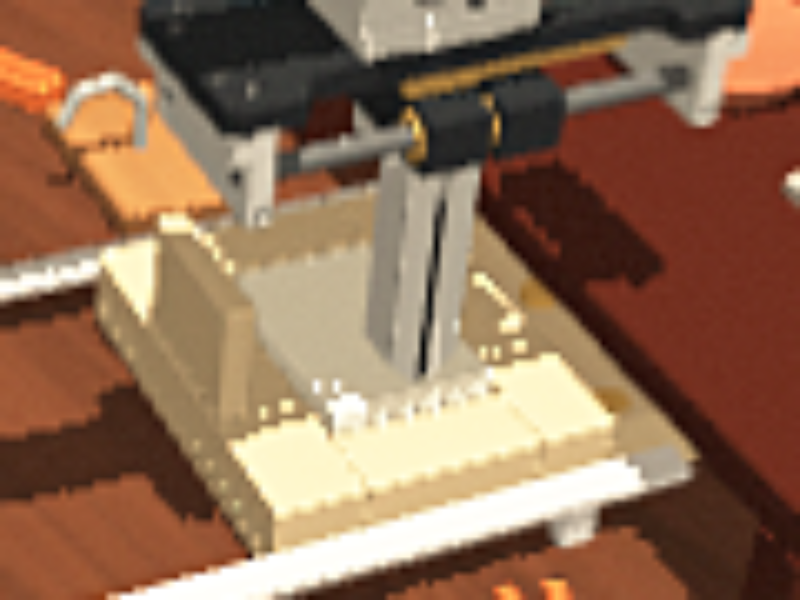

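Call:
move_arm(
  increments=[
    {"delta_pos": [0.003,-0.001,0.002],"turn": [0,-0.008,-0.003],"jaw": 1},
    {"delta_pos": [0.003,-0.001,0.005],"turn": [0,-0.008,-0.003],"jaw": 1},
    {"delta_pos": [0.003,-0.001,0.008],"turn": [0,-0.008,-0.003],"jaw": 1},
    {"delta_pos": [0.003,-0.001,0.01],"turn": [0,-0.008,-0.003],"jaw": 1},
    {"delta_pos": [0.003,-0.001,0.012],"turn": [0,-0.008,-0.003],"jaw": 1},
  ],
)

```text
time: 7.95
tool_pos: [0.5936, -0.0716, -0.0034]
ee_rot: [-3.139, -0.001, 1.347]
wrist_force: [-2.3, 1.0, 3.4]
width: 0.0007
```

Call:
move_arm(
  increments=[
    {"delta_pos": [-0.001,0,0.001],"turn": [0,0,0],"jaw": 1},
    {"delta_pos": [-0.001,0,0.002],"turn": [0,0,0],"jaw": 1},
    {"delta_pos": [-0.001,0,0.003],"turn": [0,0,0],"jaw": 1},
  ],
)

```text
time: 8.25
tool_pos: [0.5937, -0.0717, -0.0039]
ee_rot: [-3.14, -0.003, 1.347]
wrist_force: [-5.3, 1.8, 15.2]
width: 0.0005
```

Call:
move_arm(
  increments=[
    {"delta_pos": [0,0,-0.02],"turn": [0,0.003,0],"jaw": 1},
    {"delta_pos": [0,0,-0.06],"turn": [0,0.003,0],"jaw": 1},
    {"delta_pos": [0,-0.04,-0.1],"turn": [0,0.003,0],"jaw": 0.5},
    {"delta_pos": [0,-0.08,-0.1],"turn": [0,0.003,0],"jaw": 0.2},
    {"delta_pos": [0,-0.1,-0.1],"turn": [0,0.003,0],"jaw": 0},
  ],
)

```text
time: 8.75
tool_pos: [0.4956, -0.0494, 0.0982]
ee_rot: [3.139, -0.006, 1.347]
wrist_force: [-0.4, -0.2, -0.6]
width: 0.021
```

Run:
```python
from h import *
delta((.546,-.026,.045),1.345)
im=snapshot("side"); cv2.imwrite("pics/s8.png",cv2.resize(im[180:260,260:360,::-1],(750,600)))
im=snapshot("wrist"); cv2.imwrite("pics/w8.png",im[...,::-1])
im=snapshot("top"); cv2.imwrite("pics/t8.png",cv2.resize(im[120:270,190:390,::-1],(800,600),interpolation=cv2.INTER_CUBIC))
```

```text
t 8.75 pos [ 0.4956 -0.0494  0.0982] rot [ 3.1392 -0.0061  1.3473] F [-0.41 -0.24 -0.55] w 0.021
dpos [0.0337 0.0438 0.0535] turn [ 0.0024 -0.0061  0.0023]
```

View pics/s8.png

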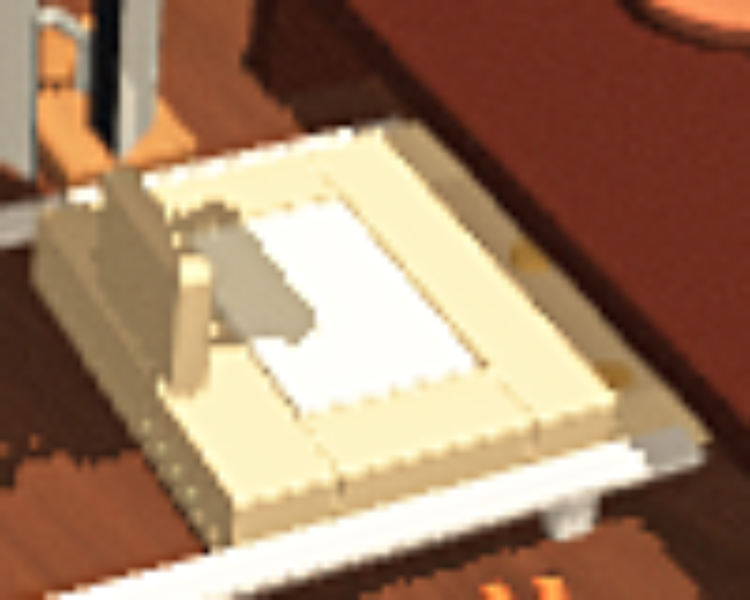

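View pics/w8.png

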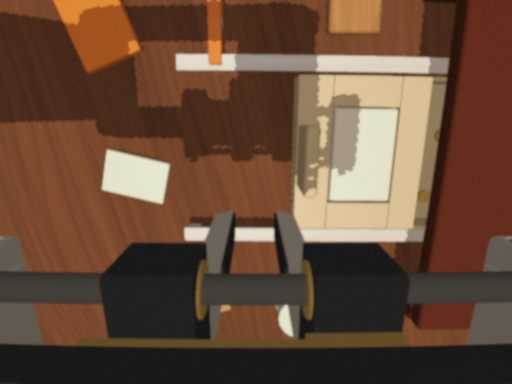

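Call:
move_arm(
  increments=[
    {"delta_pos": [0.017,0.022,0.005],"turn": [0.002,-0.006,0.002],"jaw": 0},
    {"delta_pos": [0.0337,0.044,0.01],"turn": [0.002,-0.006,0.002],"jaw": 0},
    {"delta_pos": [0.0337,0.044,0.015],"turn": [0.002,-0.006,0.002],"jaw": 0},
    {"delta_pos": [0.0337,0.044,0.025],"turn": [0.002,-0.006,0.002],"jaw": 0},
    {"delta_pos": [0.0337,0.044,0.03],"turn": [0.002,-0.006,0.002],"jaw": 0},
  ],
)

```text
time: 9.4
tool_pos: [0.5459, -0.0267, 0.0646]
ee_rot: [-3.137, 0.001, 1.345]
wrist_force: [0.5, 0.6, -0.5]
width: 0.0464
```

Run:
```python
from h import *
delta((.546,-.026,.012),1.345)
im=snapshot("wrist"); cv2.imwrite("pics/w9.png",im[...,::-1])
```

```text
t 9.4 pos [ 0.5459 -0.0267  0.0646] rot [-3.1371e+00  6.0000e-04  1.3448e+00] F [ 0.48  0.56 -0.55] w 0.0464
dpos [0.0008 0.0001 0.0526] turn [-0.0045  0.0006 -0.0002]
```

View pics/w9.png

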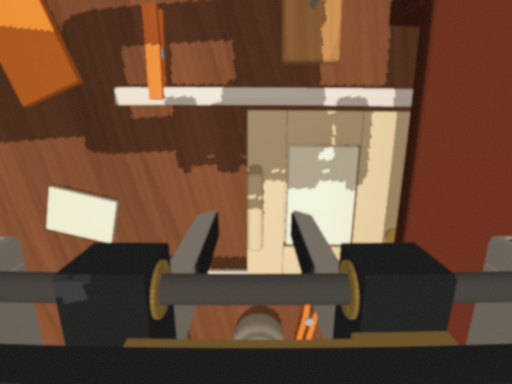

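Call:
move_arm(
  increments=[
    {"delta_pos": [0.001,0,0.015],"turn": [-0.004,0,0],"jaw": 0},
    {"delta_pos": [0.001,0,0.03],"turn": [-0.004,0,0],"jaw": 0},
    {"delta_pos": [0.001,0,0.042],"turn": [-0.004,0,0],"jaw": 0},
    {"delta_pos": [0.001,0,0.05],"turn": [-0.004,0,0],"jaw": 0},
    {"delta_pos": [0.001,0,0.052],"turn": [-0.004,0,0],"jaw": 0},
  ],
)

```text
time: 9.95
tool_pos: [0.5442, -0.0257, 0.0106]
ee_rot: [-3.138, 0.001, 1.344]
wrist_force: [-0.2, 0.4, 0.1]
width: 0.0472
```

Run:
```python
from h import *
delta((.546,-.026,.012),1.345)
im=snapshot("side"); cv2.imwrite("pics/s10.png",cv2.resize(im[150:290,220:400,::-1],(771,600)))
```

```text
t 9.95 pos [ 0.5442 -0.0257  0.0106] rot [-3.1376e+00  8.0000e-04  1.3445e+00] F [-0.19  0.4   0.12] w 0.0472
dpos [ 0.0001  0.0018 -0.0014] turn [-0.004   0.0008 -0.0005]
```

View pics/s10.png

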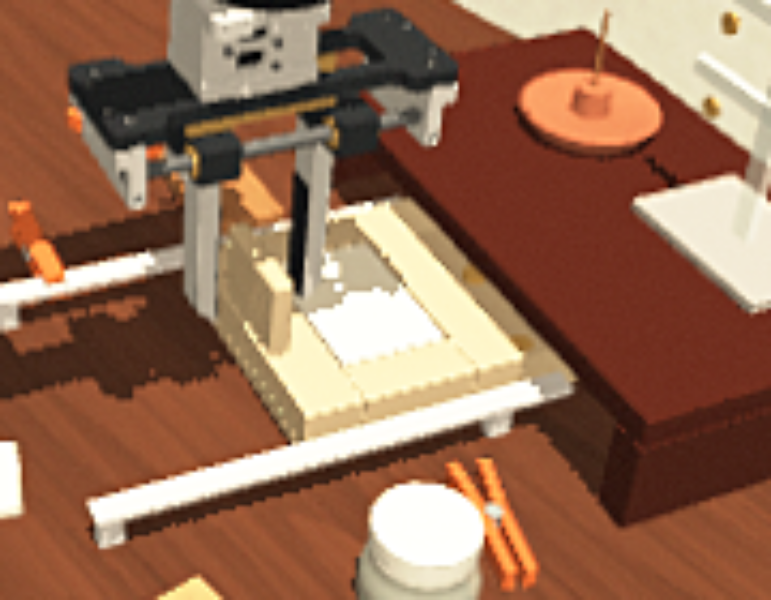

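Call:
move_arm(
  increments=[
    {"delta_pos": [0,0.0015,-0.001],"turn": [-0.004,0,0],"jaw": 1},
    {"delta_pos": [0,0.0015,-0.001],"turn": [-0.004,0,0],"jaw": 1},
    {"delta_pos": [0,0.0015,-0.001],"turn": [-0.004,0,0],"jaw": 1},
    {"delta_pos": [0,0.0015,-0.001],"turn": [-0.004,0,0],"jaw": 1},
    {"delta_pos": [0,0.0015,-0.001],"turn": [-0.004,0,0],"jaw": 1},
  ],
)

```text
time: 10.5
tool_pos: [0.5467, -0.0261, 0.0124]
ee_rot: [3.139, 0.001, 1.344]
wrist_force: [4.0, -0.0, -0.5]
width: 0.0121
```

Run:
```python
from h import *
delta((.546,-.026,.012),1.345)
```

```text
t 10.5 pos [ 0.5467 -0.0261  0.0124] rot [3.1392e+00 7.0000e-04 1.3444e+00] F [ 3.99 -0.03 -0.5 ] w 0.0121
dpos [-0.     -0.0007  0.0004] turn [ 0.0024  0.0007 -0.0006]
```

Call:
move_arm(
  increments=[
    {"delta_pos": [0,-0.006,0],"turn": [0.002,0,0],"jaw": 1},
    {"delta_pos": [0,-0.015,0],"turn": [0.002,0,0],"jaw": 1},
    {"delta_pos": [0,-0.025,0],"turn": [0.002,0,0],"jaw": 1},
    {"delta_pos": [0,-0.035,0],"turn": [0.002,0,0],"jaw": 1},
    {"delta_pos": [0,-0.04,0],"turn": [0.002,0,0],"jaw": 1},
  ],
)

```text
time: 11.0
tool_pos: [0.5085, -0.0172, 0.0124]
ee_rot: [3.138, 0.0, 1.344]
wrist_force: [8.3, -1.5, -4.3]
width: 0.0118
```

Run:
```python
from h import *
s=.454+.007;l=.0968
delta((s*.9746+l*.2241,-s*.2241+l*.9746,.012),1.345)
```

```text
t 11.0 pos [ 0.5085 -0.0172  0.0124] rot [3.1378e+00 2.0000e-04 1.3442e+00] F [ 8.33 -1.47 -4.26] w 0.0118
dpos [-0.0004 -0.0384  0.0003] turn [ 0.0038  0.0002 -0.0008]
```

Call:
move_arm(
  increments=[
    {"delta_pos": [0,-0.009,0],"turn": [0.004,0,0],"jaw": 1},
    {"delta_pos": [0,-0.019,0],"turn": [0.004,0,0],"jaw": 1},
    {"delta_pos": [0,-0.028,0],"turn": [0.004,0,0],"jaw": 1},
    {"delta_pos": [0,-0.035,0],"turn": [0.004,0,0],"jaw": 1},
    {"delta_pos": [0,-0.038,0],"turn": [0.004,0,0],"jaw": 1},
  ],
)

```text
time: 11.5
tool_pos: [0.4732, -0.0088, 0.0124]
ee_rot: [3.137, -0.0, 1.344]
wrist_force: [8.8, -0.5, -6.3]
width: 0.0115
```

Run:
```python
from h import *
s=.454+.007;l=.0968
delta((s*.9746+l*.2241,-s*.2241+l*.9746,.012),1.345)
P=camera_params("wrist");im=snapshot("wrist"); cv2.imwrite("pics/w12.png",im[...,::-1])
for r in regions_of("mark_peg","wrist")[:2]: print(r["p"],r["at"])
im=snapshot("top"); cv2.imwrite("pics/t12.png",cv2.resize(im[120:270,190:390,::-1],(800,600),interpolation=cv2.INTER_CUBIC))
im=snapshot("side"); cv2.imwrite("pics/s12.png",cv2.resize(im[170:290,220:380,::-1],(800,600),interpolation=cv2.INTER_CUBIC))
np.savez("P12.npz",**P)
```

```text
t 11.5 pos [ 0.4732 -0.0088  0.0124] rot [ 3.1367e+00 -3.0000e-04  1.3440e+00] F [ 8.75 -0.5  -6.28] w 0.0115
dpos [-0.0006 -0.0021  0.0004] turn [ 0.0049 -0.0003 -0.001 ]
0.77 [244.0, 42.8]
```

View pics/w12.png

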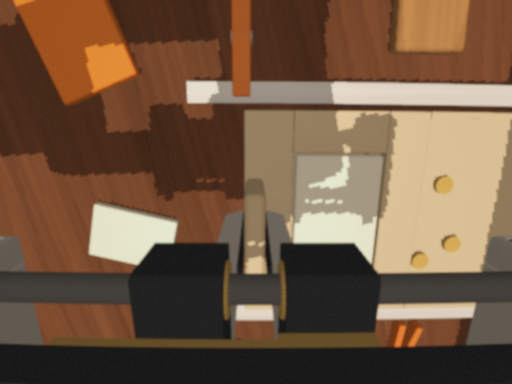

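View pics/t12.png

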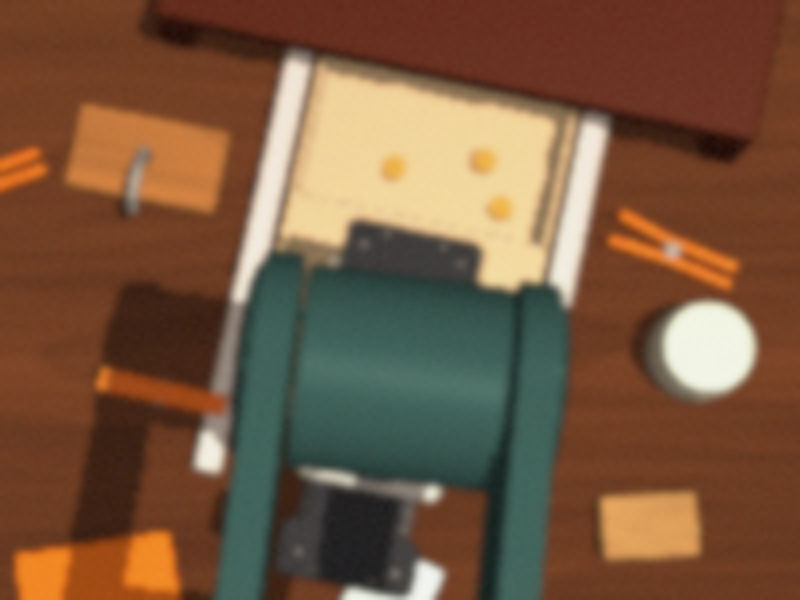

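View pics/s12.png

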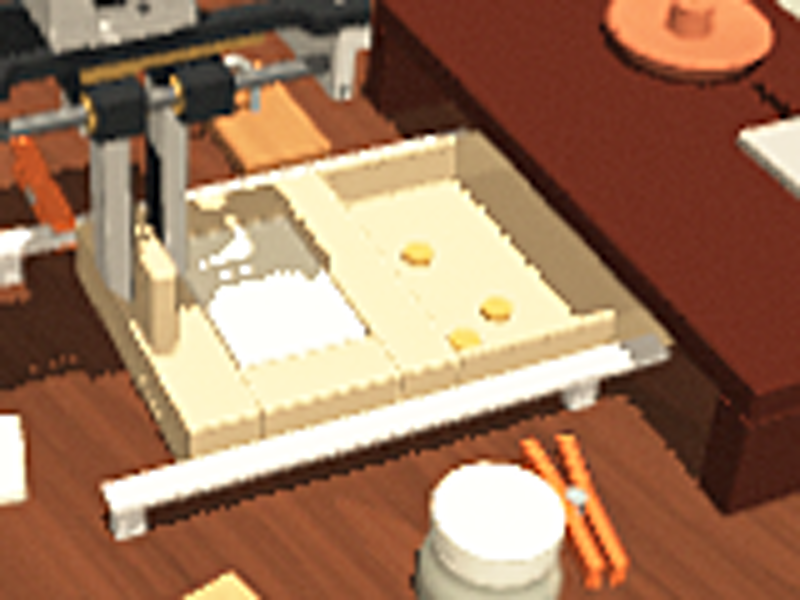

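Run:
```python
from h import *
delta((.4710,-.0092,.012),1.345)
P=camera_params("wrist");im=snapshot("wrist")
ex=np.array([np.cos(.2265),-np.sin(.2265)])
hsv=cv2.cvtColor(np.ascontiguousarray(im),cv2.COLOR_RGB2HSV)
# front edge per row: gradient
g=im.astype(int).sum(2)
for r in range(115,180,8):
    d=np.diff(cv2.GaussianBlur(im[r:r+3].astype(np.float32).mean(0).sum(1)[None],(5,1),1)[0]); k=235+np.argmax(d[235:252])
    print("front",r,k+.5, (ray("wrist",[(k+.5,r+1)],.034,P)[0,:2]@ex).round(4))
for r in range(30,94,8):
    m=np.where((hsv[r,215:270,0]<14)&(hsv[r,215:270,1]>190)&(im[r,215:270,0]>100))[0]+215
    if len(m): print("peg",r,m.min(),m.max(),[(ray("wrist",[((m.min()+m.max())/2,r)],z,P)[0,:2]@ex).round(4) for z in(.02,.03)])
for r in regions_of("mark_peg","wrist"):
  if r["p"]>.5:
    M=r["mask"]
    for y in range(10,100,12):
        q=np.where(M[y])[0]
        if len(q): print("mask",y,q.min(),q.max(),(ray("wrist",[(q.mean(),y)],.025,P)[0,:2]@ex).round(4))
cv2.imwrite("pics/w13.png",cv2.resize(im[0:180,180:320,::-1],(466,600),interpolation=cv2.INTER_CUBIC))
```

```text
t 11.7 pos [ 0.4733 -0.0089  0.0124] rot [ 3.1371e+00 -3.0000e-04  1.3440e+00] F [ 8.05 -1.58 -4.3 ] w 0.0116
dpos [-0.0009 -0.0022  0.0004] turn [ 0.0045 -0.0003 -0.001 ]
front 115 243.5 0.4548
front 123 243.5 0.4548
front 131 243.5 0.4547
front 139 243.5 0.4547
front 147 243.5 0.4547
front 155 243.5 0.4546
front 163 243.5 0.4546
front 171 243.5 0.4545
front 179 243.5 0.4545
peg 30 233 248 [np.float64(0.4528), np.float64(0.4532)]
peg 38 233 247 [np.float64(0.4525), np.float64(0.4529)]
peg 46 232 249 [np.float64(0.4527), np.float64(0.4531)]
peg 54 231 250 [np.float64(0.4527), np.float64(0.4531)]
peg 62 232 249 [np.float64(0.4526), np.float64(0.453)]
peg 70 232 249 [np.float64(0.4526), np.float64(0.453)]
peg 78 232 249 [np.float64(0.4525), np.float64(0.4529)]
peg 86 234 247 [np.float64(0.4525), np.float64(0.4529)]
mask 10 232 250 0.4535
mask 22 232 250 0.4534
mask 34 230 250 0.4527
mask 46 232 250 0.4533
mask 58 233 250 0.4535
mask 70 233 250 0.4535
mask 82 232 250 0.4531
mask 94 233 249 0.453
```

View pics/w13.png

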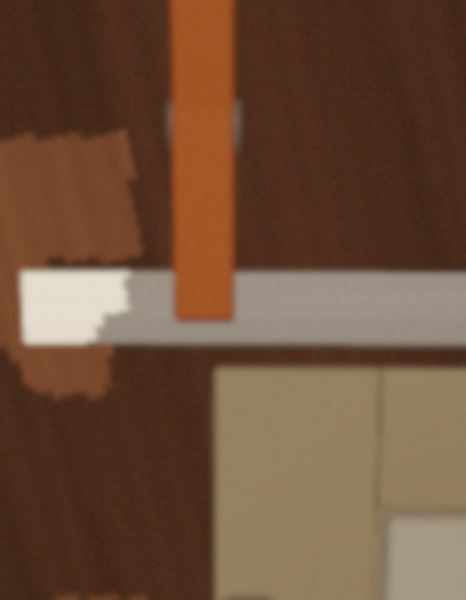

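Call:
move_arm(
  increments=[
    {"delta_pos": [0,-0.0035,0],"turn": [0.003,0,0],"jaw": 1},
    {"delta_pos": [0,-0.0035,0],"turn": [0.003,0,0],"jaw": 1},
    {"delta_pos": [0,-0.0035,0],"turn": [0.003,0,0],"jaw": 1},
    {"delta_pos": [0,-0.0035,0],"turn": [0.003,0,0],"jaw": 1},
  ],
)

```text
time: 12.2
tool_pos: [0.4717, -0.0085, 0.0124]
ee_rot: [3.136, -0.001, 1.344]
wrist_force: [7.4, -0.3, -4.9]
width: 0.0119
```

Run:
```python
from h import *
delta((.4710,-.0092,.012),1.345)
P=camera_params("wrist");im=snapshot("wrist")
ex=np.array([np.cos(.2265),-np.sin(.2265)])
for r in (120,150):
    d=np.diff(cv2.GaussianBlur(im[r:r+3].astype(np.float32).mean(0).sum(1)[None],(5,1),1)[0]); k=225+np.argmax(d[225:252])
    print("front",r,k+.5, (ray("wrist",[(k+.5,r+1)],.034,P)[0,:2]@ex).round(4))
for r in regions_of("mark_peg","wrist"):
  if r["p"]>.5:
    for y in (34,58,82):
        q=np.where(r["mask"][y])[0]
        if len(q): print("mask",y,(ray("wrist",[(q.mean(),y)],.025,P)[0,:2]@ex).round(4))
cv2.imwrite("pics/w14.png",im[...,::-1])
print(get_obs()["qvel"].round(4))
im=snapshot("side"); cv2.imwrite("pics/s14.png",cv2.resize(im[190:260,240:340,::-1],(800,560),interpolation=cv2.INTER_CUBIC))
delta((.4710,-.0092,.012),1.345)
```

```text
t 12.2 pos [ 0.4717 -0.0085  0.0124] rot [ 3.1359e+00 -6.0000e-04  1.3437e+00] F [ 7.44 -0.31 -4.86] w 0.0119
dpos [-0.0009 -0.0005  0.0004] turn [ 0.0057 -0.0006 -0.0013]
front 120 243.5 0.4532
front 150 243.5 0.453
mask 34 0.453
mask 58 0.4532
mask 82 0.4528
[-0.0017  0.0008  0.0002 -0.0007  0.0001  0.001 ]
t 12.35 pos [ 0.4717 -0.0085  0.0124] rot [ 3.1359e+00 -6.0000e-04  1.3437e+00] F [ 8.17 -0.47 -5.57] w 0.012
dpos [-0.0009 -0.0005  0.0004] turn [ 0.0057 -0.0006 -0.0013]
```

View pics/s14.png

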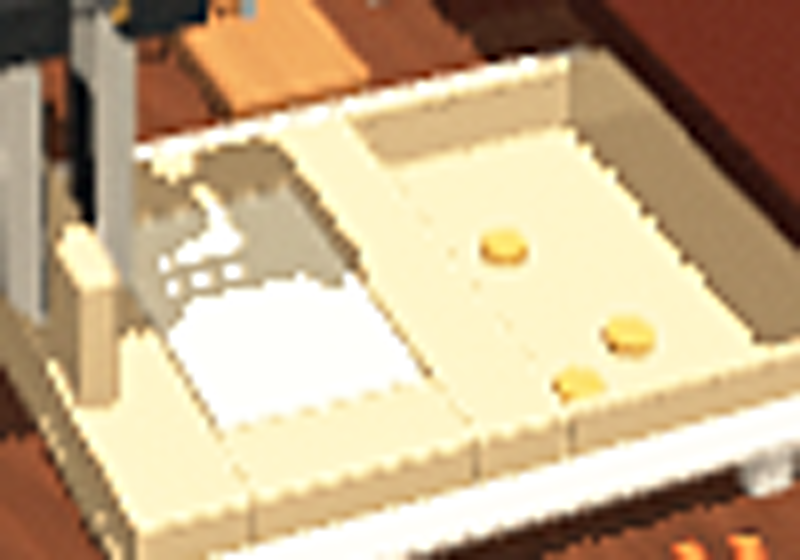

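View pics/w14.png

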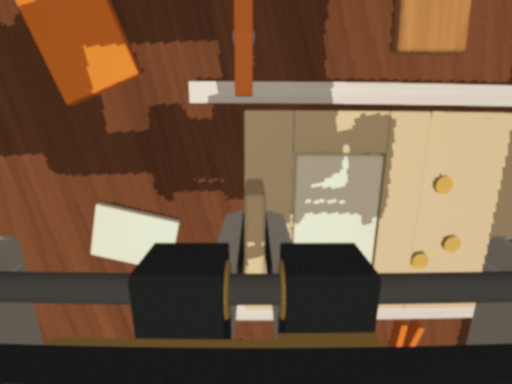

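```bash
python3 -c "
from bench import *
print(close_job()); o=get_obs(); print(o['time'],o['tool_pos'],o['width'],o['wrist_force'])"
```

```text
the job is handed in; nothing more can be done
None
the job is handed in; nothing more can be done
```

I pressed both ends of the tile flush with the tray still in. I then pulled the tray out about 77 mm by its handle to the peg, and handed the job in with the gripper still holding it. `close_job()` gives no verdict, so I only have my own last checks.

- **Tile:** each end gave way at about 4 N, then stopped dead (11 N left, 15 N right). The two stops were 0.6 mm apart in height. The side pictures show it flush, before the pull and after. I couldn't measure its height or tilt exactly.
- **Tray:** the last wrist picture puts the front edge within about 0.3 mm of the peg's centre line. The first overhead picture had placed the peg about 1 mm further in. Both are well inside the 6 mm limit, and the tray was standing still.
- **Grip:** the fingers read 12.0 mm on the 12 mm plate, with about 8 N of pull at the wrist. I didn't measure the finger force on the handle directly.
- **Bystanders:** I touched none of them, and they look unmoved in the pictures. I didn't check their positions by measurement after the pull.

**Disagreement with the specification:** the real fingertips sit about 35 mm behind the reported TCP along the tool. The side and wrist cameras and the contact height all showed this. My first press closed on air because of it, and I corrected every height after that.

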